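Third hand at the sprung screwing jig

TASK

Slide the jaw of the small blue vice open by its black upright tab and lift the drilled wooden rail out. Lay the rail flat on the bed of the plywood jig and push it endways, square and along the centre line, against the sprung steel end plate until the jig's pointer stands in the green band, never letting it go on to the red. Finish while still holding the rail there with that steady push, so that a colleague can drive the screw; leave the things lying around where they are.

Things in the scene. Friction and masses are not known exactly. Their poses are not given: they have to be found in the camera images.
- vice: small blue vice, fixed. Origin on the worktop below the centre of the rail it holds; x points from moving to fixed jaw, z up. Base 80 mm wide (y), x -160 to 110 mm, flat top 20 mm high. Fixed jaw x 62 to 94 mm, 70 mm wide, top 65 mm high. Moving jaw (closed) x -98 to -62 mm, 70 mm wide, top 70 mm high; its steel lip covers 7 mm of the rail's end: the rail lifts out only once the jaw is slid back.
- vice_jaw (a joint): travel of the moving jaw in m: 0 closed on the rail, grows as the jaw slides back along the vice's -x, away from the rail; stop at 0.042. It slides with about 2.5 N of friction and stays where it is left. 0.02 or more frees the rail.
- jaw_tab (a point): centre of the top of the black upright tab on the moving jaw (moves with it), 102 mm above the worktop. The tab is 16 mm thick along the vice's x, 30 mm wide along its y and stands 32 mm out of the jaw (from 70 to 102 mm above the worktop).
- rail: wooden rail, a plain bar 120 mm long (its x), 30 mm wide (y), 40 mm high (z), about 0.12 kg, with small dark drill marks in the top and at both ends; either end may go to the jig. Origin at the centre of its underside, which stands 20 mm above the worktop while it lies in the vice, parallel to the vice's x.
- jig: plywood screwing jig, fixed. Origin on the worktop under the centre line; x points along that line to the sprung end plate (push direction), z up. Base 100 mm wide (y), x -100 to 140 mm; its top, the bed, is 12 mm high, free from x -100 to 60 mm. A thin black line marks y = 0. Past the plate: aluminium cheeks 34 mm high at y +/-42 mm, x 65 to 138 mm, and an end block 58 mm high.
- end_plate: steel end plate 4 mm thick, 56 mm wide, from 15 to 60 mm above the worktop, with the dark sprung carrier (26 mm thick) behind it. Its origin coincides with the jig's origin moved along the jig's x by the carrier's travel.
- plate_face (a point): centre of the end plate's front face, at x = 60 mm in the jig's frame when at rest, 32 mm above the worktop; moves with the plate.
- carrier (a joint): travel of the sprung end plate in m along the jig's +x: 0 at rest, stop at 0.026. The spring pushes back with 0.8 N per mm of travel, from 0 N at rest. Black pointers at both sides of the carrier ride over scales on the cheeks: green from 0.008 to 0.017 m (6.4 to 13.6 N), red from 0.020 m on.
- padlock: brass padlock lying flat, 64 x 40 x 18 mm; bystander
- tape_measure: red tape measure on its side, 66 x 94 x 35 mm; bystander
- carton: small white carton, 50 x 75 x 40 mm; bystander
- stapler: red desk stapler, 34 x 150 x 60 mm; bystander

How it is judged:
On the way, in this order (a step that is already met when the one before it is completed fails the run):
1. the vice jaw is slid open (12 mm or more) with the rail still in the vice (value of joint vice_jaw above 0.012 m and z of rail in the frame of vice below 0.035 m), for 0.1 s.
2. the rail is lifted out of the vice, held by the fingers (height (world z) of rail above 0.068 m and contact force between the fingers and rail above 1 N), for 0.1 s.
At the end, for the whole second after the job is handed in: Fingers still hold the rail, at rest, on the end plate: carrier travel 7-18 mm, 5-16 N on the plate, rail along the jig within 0.09 rad and 10 mm of the centre line, upright within 0.09 rad, underside at most 8 mm above the bed; vice jaw open 12 mm or more (value of joint carrier between 0.007 and 0.018 m and contact force between rail and end_plate between 5 and 16 N and contact force between the fingers and rail above 2 N and angle between the x axis of rail and the x axis of jig, either way round below 0.09 rad and y of rail in the frame of jig between -0.01 and 0.01 m and z of rail in the frame of jig between 0.008 and 0.02 m and angle between rail's own z axis and vertical below 0.09 rad and linear speed of rail below 0.01 m/s and value of joint vice_jaw above 0.012 m); the arm keeps its last pose, push and grip.
It fails at once if the carrier is pushed to the red (more than 20.5 mm) (value of joint carrier above 0.0205 m).
It fails at once if the padlock is shoved more than 30 mm (distance of padlock from where it was at the start of the episode above 0.03 m).
It fails at once if the tape_measure is shoved more than 30 mm (distance of tape_measure from where it was at the start of the episode above 0.03 m).
It fails at once if the carton is shoved more than 30 mm (distance of carton from where it was at the start of the episode above 0.03 m).
It fails at once if the stapler is shoved more than 30 mm (distance of stapler from where it was at the start of the episode above 0.03 m).
It also fails if it takes over 48 s, if anything falls off the work surface, if the arm or the gripper's body presses on something with over 40 N, if the wrist force passes 120 N, or if a joint passes its speed limit or range.

ROBOT

A 6-joint arm with a two-finger parallel gripper is mounted at the origin on a cart in front of the work surface, level with it; the furniture and walls round the work are solid. World frame = base frame: x ahead of the robot, y to its left, z up, the work surface at z = 0. Lengths are in m, angles in rad, forces in N, time in s.
With the tool pointing down it reaches from about 0.225 to 0.875 m from the base axis. Payload 3.4 kg.
Tool frame: the origin (TCP) lies on the centre line of the jaws, within the pads' length; the fingertips stand 22 mm ahead of it and the grasp point (between the pads) lies 3 mm ahead of it; z points along the fingers, y is the line along which they close (so a half turn about z gives the same grasp; the last joint's range is limited). The gripper opens to 85 mm and grips with 20 to 120 N. Pads are 22 mm wide; open, the fingers measure 114 mm over their backs; the gripper's body (76 mm by 85 mm) begins 54 mm behind the grasp point. The pads swing forward as they close: fully open they stand 13 mm farther back than shut.
Start: joints at [-1.383, 0.276, 1.505, -0, 1.361, -0.121], TCP at [0.175, -0.548, 0.253] pointing down, gripper open.
Joint ranges: [-2.89, 2.89], [-0.75, 2.08], [0.22, 2.7], [-1.18, 4.32], [0.11, 2.71], [-2.7, 2.7]. Speed limits (rad/s): [2.57, 2.57, 3.14, 3.14, 3.14, 3.14].

INTERFACE

Orientations are given as a unit quaternion [w, x, y, z].
In Python, from rig import manip, status, get_image gives the robot as it stands (manip), with the cameras as plain functions and the readings (status).
- The arm moves only by the shell command python3 steer.py FILE [OPENING] [FORCE], which reads ROWS from the file FILE. ROWS is a JSON list of rows, 1 to 5 of them, each written [[dx, dy, dz], turn]: dx, dy, dz in m, then a turn about the tool's z in rad; each row shifts and turns the commanded pose from where the row before left it, along the tool's axes as they then stand; what a row does not reach is not made up. A row lasts 1/12 s, in which the tool goes at most 0.0417 m and 0.125 rad, less where a joint would pass 70% of its speed; a pose out of reach is approached as far as the arm can. OPENING is the finger opening in m, set as the command begins (- or left out keeps the last). The fingers move at their own pace and stop on an object; FORCE is the grip in N (left out, the last holds). Time passes only in rows, so rows that do not move let the fingers close. It prints the time, the measured TCP pose, the force, the opening and the grip force at its end. Input that does not fit is refused with a message, and nothing moves.
- status.get_state(): the state, without advancing time (a new reading comes with each control period).
- get_image(name): name is "scene" or "top" or "wrist"; returns a dict with "img" (384x512x3 uint8, red, green, blue), "camera_matrix" (3x3 intrinsics, pixels), "T" (4x4, takes a point from camera to world coordinates); the wrist camera has in their place "hand_eye" (4x4, takes a point from camera to tool coordinates, whose origin is the TCP and whose axes are the flange's). Camera axes: x right, y down, z forward; pixel columns grow to the right and rows downward; lengths in m; the calibration is good to about 2 mm. The wrist camera is an equidistant fisheye: a pixel r from the principal point sees the ray r / f radians off the axis. A picture is of the moment at which its call begins: read the wrist's pose just before it. There is no depth.
- manip.sign_off(): hands the job in; it is judged then, once.
The state is a dict: "clock": time; "qpos": joint angles; "qd": joint speeds; "effort": joint torques, N m; "position": TCP position; "ee_rot": TCP orientation; "contact_force": force on the tool from outside, world axes, zero at the start; "moment": the same for the moment, N m; "width": finger opening in m; "gripper_force": force on a finger pad.
Only numpy, scipy, OpenCV 4.12 (cv2) and the standard library are available. Lean on these libraries where they do the work, as an engineer would, in place of code of your own. Each camera call takes 0.05 s, during which the arm holds its last target. There are 200 camera calls.

## Working session

There is one attempt and no reset: what is moved stays moved. The work goes in short steps, Python scripts to look and compute and a shell command to move; the robot and the scene stay as the last step left them, time stands still between calls to the robot, and variables do not carry over. Pictures are saved under pics/ and viewed, at most 10 in all, crops included, and the job is handed in when it is done.

```bash
ls; mkdir -p pics; cat > h.py <<'E'
import numpy as np, cv2
from rig import manip, status, get_image
def grab(n,f):
    s=status.get_state(); d=get_image(n); cv2.imwrite(f'pics/{f}.png',d['img'][:,:,::-1]); np.savez(f'pics/{f}.npz',**{k:v for k,v in d.items() if isinstance(v,(np.ndarray,list))}); return s,d
def ray(f,uv,z):
    d=np.load(f'pics/{f}.npz'); K=d['camera_matrix'];T=d['T']
    r=T[:3,:3]@np.linalg.inv(K)@[uv[0],uv[1],1]; o=T[:3,3]
    return o+r*(z-o[2])/r[2]
E
python3 - <<'E'
from h import *
s,d=grab('top','top0'); print(s); print(d['camera_matrix'],d['T'])
s,d=grab('scene','scene0'); print(d['camera_matrix'],d['T'])
a=cv2.imread('pics/top0.png');cv2.imwrite('pics/top0b.png',cv2.resize(a,(800,600)))
E
```

```text
pics
rig.py
steer.py
{'clock': 0.0, 'qpos': array([-1.38299842e+00,  2.76551725e-01,  1.50611084e+00,  3.24312636e-06,
        1.36070954e+00, -1.20986508e-01]), 'qd': array([-0.00070875, -0.0025255 ,  0.00155848,  0.00068615, -0.00069155,
       -0.00092639]), 'effort': array([-2.88277743e-04, -4.16770864e+01, -2.45804501e+01, -3.86593183e-04,
        1.08997858e-02, -3.23800442e-06]), 'position': array([ 0.17465486, -0.54732274,  0.25247324]), 'ee_rot': array([-8.89280001e-04,  9.88104841e-01,  1.53779168e-01, -2.81315822e-05]), 'contact_force': array([-0.99719165, -0.01464346,  0.51633212]), 'moment': array([ 0.02247091,  0.01173535, -0.00652513]), 'gripper_force': 0.0, 'width': 0.08546868866150255}
[[483.02157512   0.         258.43531288]
 [  0.         483.02157512 190.89560574]
 [  0.           0.           1.        ]] [[-0.01238507 -0.99699908  0.07641632  0.47010681]
 [-0.99986944  0.01155496 -0.01129568  0.01803402]
 [ 0.01037879 -0.07654624 -0.99701201  1.36976837]
 [ 0.          0.          0.          1.        ]]
[[463.7552101    0.         257.47089436]
 [  0.         463.7552101  189.41825466]
 [  0.           0.           1.        ]] [[-0.98787987  0.13150191 -0.08246584  0.6932271 ]
 [ 0.15512441  0.81772883 -0.55430675  0.92671842]
 [-0.0054577  -0.56038095 -0.82821701  1.44113125]
 [ 0.          0.          0.          1.        ]]
```

View pics/top0b.png

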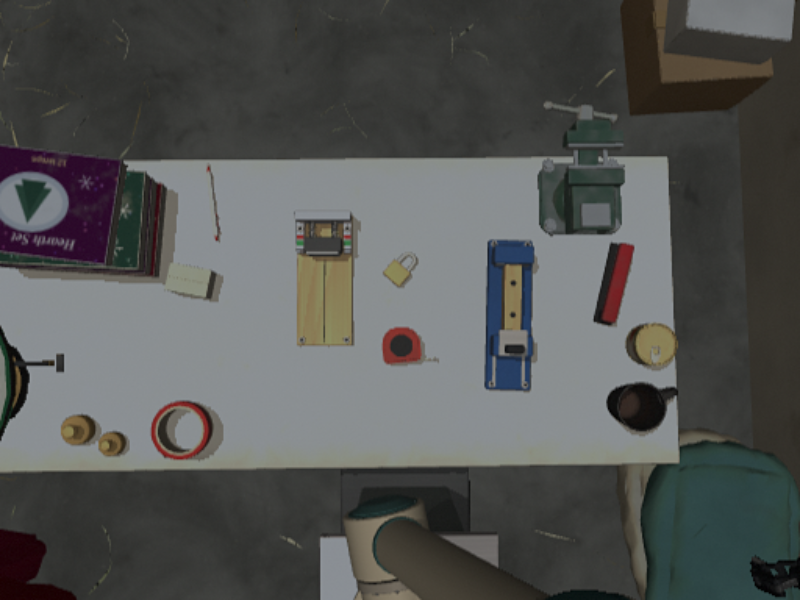

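View pics/scene0.png

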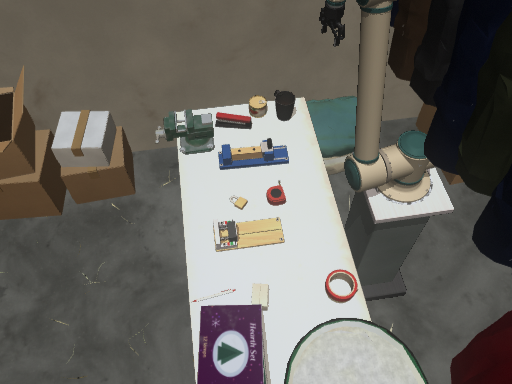

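Top view (800x600 scale): the vice runs from (510,242) at the fixed jaw to (508,388), with its tab at (514,349). The jig bed spans (297,255)–(352,345) with the plate at (324,252). The padlock is at (400,270), the tape at (402,346) and the stapler at (614,284). Both fixtures' x axes point along about world +x. Next I'll measure them with masks.

```bash
python3 - <<'E'
from h import *
a=cv2.imread('pics/top0.png'); hsv=cv2.cvtColor(a,cv2.COLOR_BGR2HSV)
s=512/800
def reg(x0,y0,x1,y1):
    m=np.zeros(a.shape[:2],np.uint8); m[int(y0*s):int(y1*s),int(x0*s):int(x1*s)]=255; return m
def show(n,m,z):
    cs,_=cv2.findContours(m,cv2.RETR_EXTERNAL,cv2.CHAIN_APPROX_NONE); c=max(cs,key=cv2.contourArea)
    P=np.array([ray('top0',p[0],z)[:2] for p in c])
    r=cv2.minAreaRect((P*1000).astype(np.float32)); print(n,np.round(r[0],1),np.round(r[1],1),round(r[2],2),'area',cv2.contourArea(c)); print(np.round(cv2.boxPoints(r),0).tolist(), cv2.boundingRect(c))
H,S,V=cv2.split(hsv)
blue=((H>100)&(H<125)&(S>120)).astype(np.uint8)*255
show('vice base',blue&reg(470,225,550,400),.02)
wood=((H>10)&(H<30)&(S>60)&(V>90)).astype(np.uint8)*255
show('rail',wood&reg(495,260,530,335),.06)
show('bed',wood&reg(285,256,365,360),.012)
blk=((V<60)).astype(np.uint8)*255
show('tab',blk&reg(500,338,530,358),.102)
dark=((V<75)&(S<90)).astype(np.uint8)*255
show('carrier',dark&reg(290,225,360,262),.06)
# centre line of jig: darkest column per row in bed
pts=[]
for v in range(int(266*s),int(340*s)):
    row=V[v,int(310*s):int(340*s)].astype(float); w=np.clip(np.median(row)-row-8,0,None)
    if w.sum()>0: pts.append(ray('top0',(int(310*s)+(w*np.arange(len(row))).sum()/w.sum(),v),.012)[:2])
pts=np.array(pts); print(len(pts),np.polyfit(pts[:,0],pts[:,1],1),pts[:,0].mean(),pts[:,1].mean())
# rail edges per row
pts=[]
for v in range(int(272*s),int(328*s)):
    r=np.where((wood&reg(495,260,530,335))[v]>0)[0]
    if len(r)>5: pts.append(np.r_[ray('top0',((r[0]+r[-1])/2,v),.06)[:2],np.ptp(r)])
pts=np.array(pts);print(np.polyfit(pts[:,0],pts[:,1],1),pts.mean(0))
c1=a[140:260,300:350];c2=a[130:225,180:235]
cv2.imwrite('pics/c.png',np.hstack([cv2.resize(c1,None,fx=5,fy=5),cv2.resize(c2,(347,600))]))
E
```

```text
vice base [ 543.9 -174.9] [ 61.5 263.8] 88.81 area 752.5
[[411.0, -203.0], [675.0, -208.0], [676.0, -147.0], [413.0, -141.0]] (311, 154, 23, 95)
rail [ 572.3 -186.4] [ 27.4 112.3] 88.7 area 396.5
[[516.0, -199.0], [628.0, -201.0], [629.0, -174.0], [516.0, -171.0]] (323, 169, 11, 42)
bed [574.5 147.7] [ 96.  161.4] 89.6 area 1896.5
[[493.0, 100.0], [655.0, 99.0], [656.0, 195.0], [494.0, 196.0]] (190, 163, 35, 58)
tab [ 479.4 -180.4] [31.6 13.1] 89.3 area 51.0
[[473.0, -196.0], [486.0, -196.0], [486.0, -165.0], [473.0, -164.0]] (323, 221, 13, 6)
carrier [674.7 142.4] [71.  52.4] 89.39 area 223.0
[[648.0, 107.0], [700.0, 107.0], [701.0, 178.0], [649.0, 178.0]] (194, 144, 27, 20)
47 [-0.00818543  0.15209604] 0.5699914153151302 0.14743041078222732
[-0.03388563 -0.16683551] [ 0.56805996 -0.18608458  9.85714286]
```

View pics/c.png

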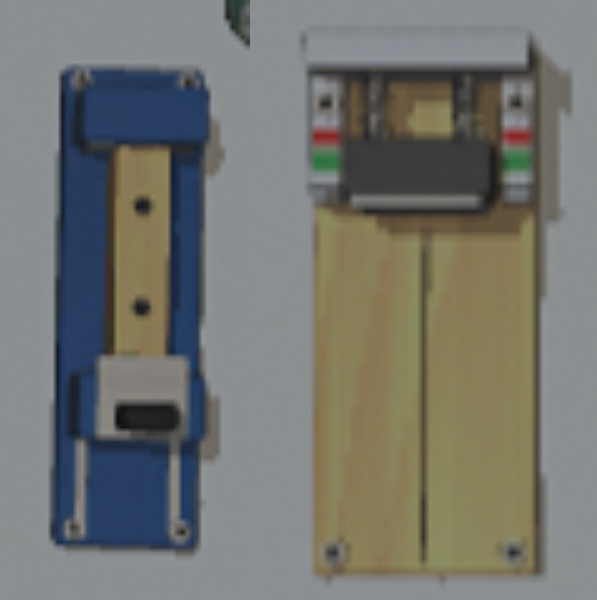

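The crop confirms the masks. Vice rail centre is about (0.5685, -0.186) with yaw -0.023. The tab is about (0.480, -0.181). The jig line is y≈0.147 with yaw -0.008, its near end at x≈0.4935, so the origin is about 0.5935. The sizes agree with the given ones. Now I'll turn the tool square and go above the tab.

```bash
echo '[[[0,0,0],0.111],[[0,0,0],0.111],[[0,0,0],0.11],[[0.025,-0.031,0],0],[[0.025,-0.031,0],0]]' > m.json && python3 steer.py m.json 0.06 30; echo '[[[0.025,-0.031,0],0],[[0.025,-0.031,0],0],[[0.025,-0.031,0],0],[[0.025,-0.031,0],0],[[0.025,-0.031,0],0]]' > m.json && python3 steer.py m.json; echo '[[[0.025,-0.031,0],0],[[0.025,-0.031,0],0],[[0.025,-0.031,0],0],[[0.025,-0.031,0],0],[[0.025,-0.031,0],0]]' > m.json && python3 steer.py m.json; echo '[[[0,0,0],0],[[0,0,0],0]]' > m.json && python3 steer.py m.json
python3 - <<'E'
from h import *
s,d=grab('wrist','w0'); print(s['position'],s['ee_rot'],s['qpos']); print({k:v for k,v in d.items() if k!='img'})
E
```

```text
clock: 0.52
position: [0.2257, -0.4874, 0.2524]
ee_rot: [-0.0, 1.0, -0.014, -0.0]
contact_force: [1.9, 1.0, 0.5]
width: 0.0599
gripper_force: 0.0
clock: 0.93
position: [0.3554, -0.3331, 0.2531]
ee_rot: [-0.0, 1.0, -0.012, -0.0]
contact_force: [0.0, -0.4, -0.3]
width: 0.06
gripper_force: 0.0
clock: 1.35
position: [0.484, -0.181, 0.2531]
ee_rot: [0.0, 1.0, -0.012, -0.0]
contact_force: [-0.3, -1.2, -0.7]
width: 0.0597
gripper_force: 0.0
clock: 1.52
position: [0.484, -0.1811, 0.2528]
ee_rot: [-0.0, 1.0, -0.009, -0.001]
contact_force: [-0.7, 0.3, -0.0]
width: 0.0602
gripper_force: 0.0
[ 0.48401234 -0.18108329  0.25276474] [-1.16671811e-04  9.99956319e-01 -9.32990333e-03 -5.46636687e-04] [-4.92506472e-01  1.89011702e-01  1.62496749e+00 -3.10348534e-04
  1.32869000e+00  1.09702450e+00]
{'camera_matrix': array([[297.31863964,   0.        , 251.68886007],
       [  0.        , 297.31863964, 191.81876049],
       [  0.        ,   0.        ,   1.        ]]), 'hand_eye': array([[ 4.61927945e-04, -9.53761987e-01, -3.00562570e-01,
         7.62596314e-02],
       [ 9.99999746e-01,  2.77447359e-04,  6.56465917e-04,
         6.92320734e-04],
       [-5.42721946e-04, -3.00562797e-01,  9.53761873e-01,
        -1.20627985e-01],
       [ 0.00000000e+00,  0.00000000e+00,  0.00000000e+00,
         1.00000000e+00]])}
```

View pics/w0.png

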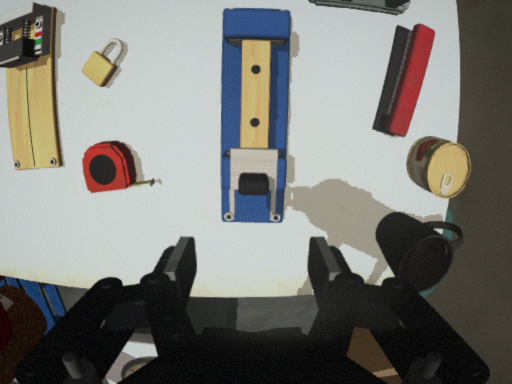

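The wrist view shows the tab at about (253,184), the rail's drill marks at (256,69) and (254,122), and the base corner screws at (229,217) and (276,217). I'll cast those and compare.

```bash
cat >> h.py <<'E'
from scipy.spatial.transform import Rotation as R
def wray(s,d,uv,z):
    K=d['camera_matrix'];p=np.array([uv[0]-K[0,2],uv[1]-K[1,2]])/K[0,0];t=np.hypot(*p)
    r=np.r_[np.sin(t)*p/t,np.cos(t)]; E=d['hand_eye']; q=s['ee_rot']; M=R.from_quat([q[1],q[2],q[3],q[0]]).as_matrix()
    r=M@E[:3,:3]@r; o=M@E[:3,3]+s['position']; return o+r*(z-o[2])/r[2]
E
python3 - <<'E'
from h import *
d=dict(np.load('pics/w0.npz'));a=d['img'];s=dict(position=np.array([0.48401234,-0.18108329,0.25276474]),ee_rot=np.array([-1.2e-4,.999956,-.00933,-.00055]))
hsv=cv2.cvtColor(a,cv2.COLOR_RGB2HSV);V=hsv[:,:,2]
def blob(x0,y0,x1,y1,th):
    m=(V[y0:y1,x0:x1]<th).astype(np.uint8);n,l,st,c=cv2.connectedComponentsWithStats(m);i=1+np.argmax(st[1:,4]);return c[i]+[x0,y0],st[i]+[x0,y0,0,0,0]
for n,b,z in [('m1',(246,60,266,78),.06),('m2',(246,114,264,130),.06)]:
    c,st=blob(*b,70);print(n,c,st,wray(s,d,c,z))
c,st=blob(236,165,275,202,60);x,y,w,h=st[:4]
print('tab',c,st,[wray(s,d,(u,v),.102).round(4) for u,v in [(x,y),(x+w,y),(x+w/2,y)]], [wray(s,d,(x+w/2,y+h),z).round(4) for z in (.07,.102)])
for uv in [(229,217),(276,217)]:print(wray(s,d,uv,.02).round(4))
E
```

```text
m1 [255.45652174  69.02173913] [252  66   8   8  46] [ 0.59384239 -0.18781684  0.06      ]
m2 [254.5 122. ] [251 119   8   7  44] [ 0.53787097 -0.18586019  0.06      ]
tab [253.46063652 183.97487437] [239 173  30  22 597] [array([ 0.4933, -0.1702,  0.102 ]), array([ 0.4928, -0.1984,  0.102 ]), array([ 0.4931, -0.1843,  0.102 ])] [array([ 0.4608, -0.184 ,  0.07  ]), array([ 0.4713, -0.1839,  0.102 ])]
[ 0.4152 -0.1515  0.02  ]
[ 0.4141 -0.212   0.02  ]
```

Tab (0.479, -0.184), rail centre (0.567, -0.187), yaw about -0.03; both cameras agree. Descend around the tab, grip it and check.

```bash
echo '[[[-0.005,0.003,0],0.01],[[0,0,0.035],0],[[0,0,0.035],0],[[0,0,0.035],0],[[0,0,0.03],0]]' > m.json && python3 steer.py m.json; echo '[[[0,0,0.020],0],[[0,0,0],0]]' > m.json && python3 steer.py m.json; echo '[[[0,0,0],0],[[0,0,0],0],[[0,0,0],0],[[0,0,0],0],[[0,0,0],0]]' > m.json && python3 steer.py m.json 0.02 40
```

```text
clock: 1.98
position: [0.4761, -0.1873, 0.1167]
ee_rot: [0.0, 1.0, -0.018, -0.001]
contact_force: [0.4, -0.2, -0.7]
width: 0.0597
gripper_force: 0.0
clock: 2.15
position: [0.4737, -0.1859, 0.0944]
ee_rot: [-0.002, 1.0, -0.018, -0.004]
contact_force: [-0.7, -0.0, -0.3]
width: 0.0602
gripper_force: 0.0
clock: 2.57
position: [0.4784, -0.1825, 0.1003]
ee_rot: [-0.003, 1.0, -0.019, 0.001]
contact_force: [0.7, 10.4, 4.6]
width: 0.0291
gripper_force: 41.0
```

Gripped on the tab (29 mm). Pull back about 30 mm.

```bash
echo '[[[-0.007,0,0],0],[[-0.007,0,0],0],[[-0.007,0,0],0],[[-0.007,0,0],0],[[-0.004,0,0],0]]' > m.json && python3 steer.py m.json; echo '[[[0,0,0],0],[[0,0,0],0],[[0,0,0],0]]' > m.json && python3 steer.py m.json; echo '[[[0,0,0],0],[[0,0,0],0],[[0,0,-0.03],0],[[0,0,-0.03],0],[[0,0,0],0]]' > m.json && python3 steer.py m.json 0.07; python3 - <<'E'
from h import *
s,d=grab('wrist','w1');print(s['position'],s['ee_rot'])
E
```

```text
clock: 2.98
position: [0.4466, -0.1813, 0.1003]
ee_rot: [-0.003, 1.0, -0.019, 0.002]
contact_force: [4.4, 12.8, 2.1]
width: 0.0291
gripper_force: 41.0
clock: 3.23
position: [0.4458, -0.1813, 0.1003]
ee_rot: [-0.003, 1.0, -0.019, 0.0]
contact_force: [-0.3, 11.5, 5.2]
width: 0.0294
gripper_force: 41.4
clock: 3.65
position: [0.4501, -0.1877, 0.1646]
ee_rot: [0.004, 1.0, -0.017, 0.006]
contact_force: [0.4, 0.5, -0.3]
width: 0.0699
gripper_force: 0.0
[ 0.45006325 -0.18765732  0.16460167] [ 0.00377411  0.99983666 -0.01670046  0.00578759]
```

View pics/w1.png

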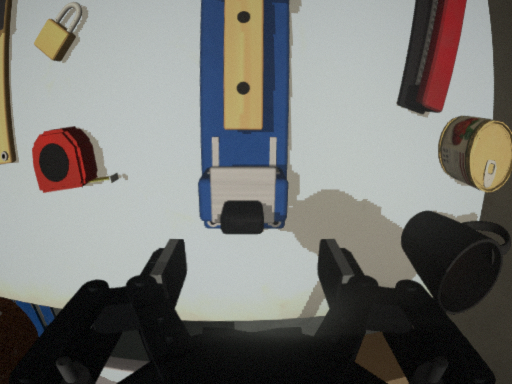

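The jaw is back about 32 mm and the rail lies free, with marks at (243,17) and (243,88). Now go over the rail centre and descend.

```bash
echo '[[[0.03,-0.0015,0],0],[[0.03,-0.0015,0],0],[[0.03,-0.0015,0],0],[[0.027,-0.0015,0],0],[[0,0,0],0]]' > m.json && python3 steer.py m.json; echo '[[[0,0,0],0],[[0,0,0],0],[[0,0,0.035],0],[[0,0,0.03],0],[[0,0,0],0]]' > m.json && python3 steer.py m.json; echo '[[[0,0,0],0],[[0,0,0],0]]' > m.json && python3 steer.py m.json
```

```text
clock: 4.12
position: [0.5689, -0.1838, 0.1583]
ee_rot: [0.001, 1.0, -0.016, 0.003]
contact_force: [0.4, -0.4, 1.0]
width: 0.07
gripper_force: 0.0
clock: 4.53
position: [0.5579, -0.181, 0.0884]
ee_rot: [-0.002, 1.0, -0.017, -0.006]
contact_force: [-0.9, 0.0, -0.4]
width: 0.07
gripper_force: 0.0
clock: 4.7
position: [0.5635, -0.1832, 0.0947]
ee_rot: [0.0, 1.0, -0.017, 0.001]
contact_force: [-0.0, 0.1, 0.6]
width: 0.0701
gripper_force: 0.0
```

```bash
echo '[[[0.003,0.002,0.01],0],[[0,0,0.012],0],[[0,0,0.012],0],[[0,0,0.012],0],[[0,0,0],0]]' > m.json && python3 steer.py m.json; echo '[[[0,0,0],0],[[0,0,0],0],[[0,0,0],0]]' > m.json && python3 steer.py m.json
```

```text
clock: 5.12
position: [0.5658, -0.1847, 0.0463]
ee_rot: [-0.0, 1.0, -0.017, -0.001]
contact_force: [-1.0, -0.9, 0.3]
width: 0.0701
gripper_force: 0.0
clock: 5.37
position: [0.5672, -0.1852, 0.0485]
ee_rot: [0.001, 1.0, -0.017, 0.001]
contact_force: [0.1, -0.2, 0.0]
width: 0.0699
gripper_force: 0.0
```

```bash
echo '[[[0,0,0],0],[[0,0,0],0],[[0,0,0],0],[[0,0,0],0],[[0,0,0],0]]' > m.json && python3 steer.py m.json 0.02 70;  echo '[[[0,0,0],0],[[0,0,-0.006],0],[[0,0,-0.01],0],[[0,0,-0.012],0],[[0,0,-0.012],0]]' > m.json && python3 steer.py m.json; echo '[[[0,0,-0.012],0],[[0,0,-0.012],0],[[0,0,-0.012],0],[[0,0,-0.012],0],[[0,0,-0.012],0]]' > m.json && python3 steer.py m.json;echo '[[[0,0,0],0],[[0,0,0],0],[[0,0,0],0]]' > m.json && python3 steer.py m.json
```

```text
clock: 5.78
position: [0.5668, -0.185, 0.0479]
ee_rot: [0.0, 1.0, -0.017, 0.001]
contact_force: [-0.7, 0.5, 3.9]
width: 0.0292
gripper_force: 69.6
clock: 6.2
position: [0.5659, -0.1845, 0.0878]
ee_rot: [-0.0, 1.0, -0.017, -0.001]
contact_force: [-0.0, -0.6, -1.0]
width: 0.029
gripper_force: 69.0
clock: 6.62
position: [0.566, -0.1845, 0.1483]
ee_rot: [-0.0, 1.0, -0.017, -0.0]
contact_force: [-0.3, 0.2, -0.8]
width: 0.0292
gripper_force: 69.0
clock: 6.87
position: [0.5658, -0.1845, 0.1469]
ee_rot: [-0.0, 1.0, -0.017, -0.001]
contact_force: [-0.0, -1.1, -1.5]
width: 0.0289
gripper_force: 69.0
```

Rail lifted at 29 mm grip. Carry it over to the jig, short of the plate, and turn to the jig's yaw.

```bash
echo '[[[0,0,0],-0.026],[[0,-0.02,0],0],[[0.002,-0.032,0],0],[[0.002,-0.033,0],0],[[0.002,-0.033,0],0]]' > m.json && python3 steer.py m.json; echo '[[[0,-0.033,0],0],[[0,-0.033,0],0],[[0,-0.033,0],0],[[0,-0.033,0],0],[[0,-0.033,0],0]]' > m.json && python3 steer.py m.json; echo '[[[0,-0.03,0],0],[[0,-0.02,0],0],[[0,0,0],0],[[0,0,0],0],[[0,0,0],0]]' > m.json && python3 steer.py m.json; python3 - <<'E'
from h import *
s,d=grab('wrist','w2');print(s['position'],s['ee_rot'],s['qpos'])
s,d=grab('top','t2')
w=cv2.imread('pics/w2.png')
cv2.imwrite('pics/c2.png',np.hstack([w,cv2.resize(cv2.imread('pics/t2.png')[120:250,160:255],(281,384))]))
E
```

```text
clock: 7.28
position: [0.5723, -0.0657, 0.146]
ee_rot: [-0.0, 1.0, -0.004, -0.001]
contact_force: [0.2, -0.1, -2.4]
width: 0.0287
gripper_force: 69.3
clock: 7.7
position: [0.5734, 0.0998, 0.1461]
ee_rot: [0.0, 1.0, -0.004, -0.001]
contact_force: [0.2, -0.2, -1.3]
width: 0.0286
gripper_force: 69.3
clock: 8.12
position: [0.5742, 0.1476, 0.1464]
ee_rot: [0.001, 1.0, -0.003, -0.001]
contact_force: [0.4, 0.7, -0.4]
width: 0.0288
gripper_force: 69.3
[0.57417654 0.14763072 0.14643927] [ 5.76268723e-04  9.99993650e-01 -3.41258339e-03 -8.49896778e-04] [ 1.34863467e-01  3.79610900e-01  1.62759319e+00 -1.00021011e-03
  1.13623118e+00  1.71290692e+00]
```

View pics/c2.png

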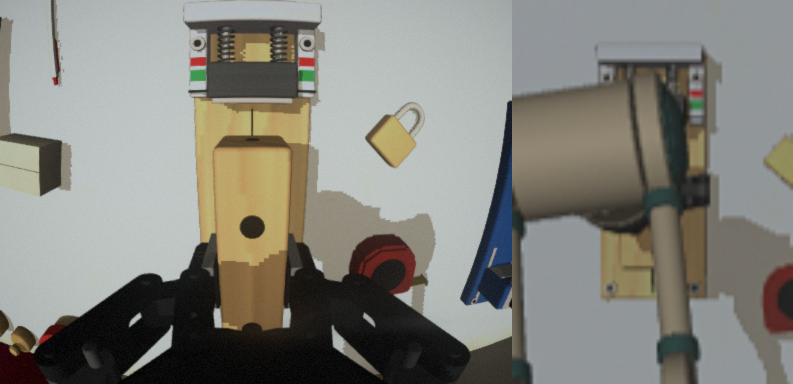

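The wrist view shows the rail square over the black line (line at (252,120), mark at (252,227)). The plate top edge is at about (252,100). I'll check by rays.

```bash
python3 - <<'E'
from h import *
d=dict(np.load('pics/w2.npz'));s=dict(position=np.array([0.57418,.14763,.14644]),ee_rot=np.array([5.8e-4,.99999,-.0034,-.00085]))
g=cv2.cvtColor(d['img'],cv2.COLOR_RGB2GRAY).astype(float)
for v in (112,120,128):
    r=g[v,240:266];w=np.clip(np.median(r)-r-12,0,None);u=240+(w*np.arange(26)).sum()/w.sum();print(v,u,wray(s,d,(u,v),.012).round(4))
print('rail top far edge',wray(s,d,(252,137),.158).round(4),'mark',wray(s,d,(252.5,227),.158).round(4))
print(g[90:110,252].astype(int)); 
for v in (96,98,100,102,104):print(v,wray(s,d,(252,v),.060)[0].round(4),wray(s,d,(252,v),.012)[0].round(4))
m=d['img'].astype(int); gr=(m[:,:,1]-m[:,:,0]>40)&(m[:,:,1]-m[:,:,2]>30)
ys,xs=np.where(gr[60:90,180:320]);
for sel in (xs<70,xs>=70):
    for v in (ys[sel].min(),ys[sel].max()+1): print(wray(s,d,(xs[sel].mean()+180,v+60),.034).round(4))
E
```

```text
112 252.18934911242604 [0.6408 0.1458 0.012 ]
120 251.64848484848486 [0.6339 0.1463 0.012 ]
128 251.6697247706422 [0.627  0.1463 0.012 ]
rail top far edge [0.6372 0.1463 0.158 ] mark [0.6013 0.1464 0.158 ]
[ 68  68  71  69  70  59  60  91 155 174 177 168 138  97 108 110 109 110
  88  59]
96 0.6538 0.6545
98 0.6524 0.6528
100 0.651 0.6511
102 0.6496 0.6494
104 0.6482 0.6477
[0.6767 0.1878 0.034 ]
[0.6672 0.1879 0.034 ]
[0.6755 0.1036 0.034 ]
[0.6659 0.1035 0.034 ]
```

Rail y equals line y (0.1463) in the same view. The plate face is at x≈0.653 and the rail's front at about 0.636, a 16 mm gap. Descend; TCP z = 0.042 puts the underside 2 mm above the bed.

```bash
echo '[[[0,0,0.02],0],[[0,0,0.02],0],[[0,0,0.02],0],[[0,0,0.015],0],[[0,0,0.01],0]]' > m.json && python3 steer.py m.json; echo '[[[0,0,0.006],0],[[0,0,0],0],[[0,0,0],0],[[0,0,0],0],[[0,0,0],0]]' > m.json && python3 steer.py m.json; python3 -c "
from h import *;s=status.get_state();print(s['position'],s['ee_rot'],s['contact_force'])"
```

```text
clock: 8.63
position: [0.5738, 0.1467, 0.0605]
ee_rot: [0.0, 1.0, -0.005, -0.001]
contact_force: [-0.1, -0.6, -1.6]
width: 0.0294
gripper_force: 69.3
clock: 9.05
position: [0.5755, 0.1483, 0.0573]
ee_rot: [-0.0, 1.0, -0.004, 0.001]
contact_force: [0.6, -0.1, -0.7]
width: 0.0294
gripper_force: 69.3
[0.57554929 0.14829797 0.05733697] [-1.06203781e-04  9.99992866e-01 -3.61061514e-03  1.10435749e-03] [ 0.55278462 -0.08920296 -0.74591016]
```

```bash
echo '[[[0,0,0.005],0],[[0,0,0.005],0],[[0,0,0.004],0],[[0,0,0],0],[[0,0,0],0]]' > m.json && python3 steer.py m.json; echo '[[[0.004,0,0],0],[[0.004,0,0],0],[[0.003,0,0],0],[[0,0,0],0],[[0,0,0],0]]' > m.json && python3 steer.py m.json;  echo '[[[0,0,0],0],[[0,0,0],0],[[0,0,0],0]]' > m.json && python3 steer.py m.json
```

```text
clock: 9.47
position: [0.5743, 0.1482, 0.0417]
ee_rot: [0.0, 1.0, -0.004, -0.001]
contact_force: [-0.3, 0.0, -1.0]
width: 0.0292
gripper_force: 69.3
clock: 9.88
position: [0.5861, 0.1481, 0.0423]
ee_rot: [0.0, 1.0, -0.004, 0.0]
contact_force: [-0.8, 0.1, -1.2]
width: 0.0293
gripper_force: 69.3
clock: 10.13
position: [0.5855, 0.1481, 0.0423]
ee_rot: [0.0, 1.0, -0.004, -0.0]
contact_force: [-0.2, -0.3, -1.5]
width: 0.0292
gripper_force: 69.3
```

```bash
echo '[[[0.002,0.001,0],0],[[0.002,0,0],0],[[0.002,0,0],0],[[0,0,0],0],[[0,0,0],0]]' > m.json && python3 steer.py m.json 0.02 100; echo '[[[0.002,0,0],0],[[0.002,0,0],0],[[0,0,0],0],[[0,0,0],0],[[0,0,0],0]]' > m.json && python3 steer.py m.json
```

```text
clock: 10.55
position: [0.5914, 0.147, 0.0422]
ee_rot: [0.0, 1.0, -0.004, -0.0]
contact_force: [-1.5, -0.0, 0.5]
width: 0.0286
gripper_force: 100.2
clock: 10.97
position: [0.5949, 0.147, 0.0421]
ee_rot: [0.0, 1.0, -0.004, -0.001]
contact_force: [-4.0, -1.7, 0.5]
width: 0.0292
gripper_force: 100.4
```

```bash
echo '[[[0.002,0,0],0],[[0.002,0,0],0],[[0,0,0],0],[[0,0,0],0],[[0,0,0],0]]' > m.json && python3 steer.py m.json; echo '[[[0.0015,0,0],0],[[0.0015,0,0],0],[[0,0,0],0],[[0,0,0],0],[[0,0,0],0]]' > m.json && python3 steer.py m.json; python3 - <<'E'
from h import *
s,d=grab('wrist','w3');print(s['position'],s['ee_rot'],s['contact_force'])
cv2.imwrite('pics/c3.png',cv2.resize(cv2.imread('pics/w3.png')[0:200,150:350],(600,600)))
E
```

```text
clock: 11.38
position: [0.598, 0.147, 0.0421]
ee_rot: [0.0, 1.0, -0.004, -0.002]
contact_force: [-7.3, -0.3, 2.7]
width: 0.0288
gripper_force: 100.7
clock: 11.8
position: [0.6002, 0.147, 0.0421]
ee_rot: [0.0, 1.0, -0.004, -0.003]
contact_force: [-9.1, -0.4, 4.3]
width: 0.0287
gripper_force: 100.9
[0.60019074 0.14697447 0.04214295] [ 2.37066439e-04  9.99990478e-01 -3.55911014e-03 -2.51414572e-03] [-9.07936063 -0.376766    4.29788822]
```

View pics/c3.png

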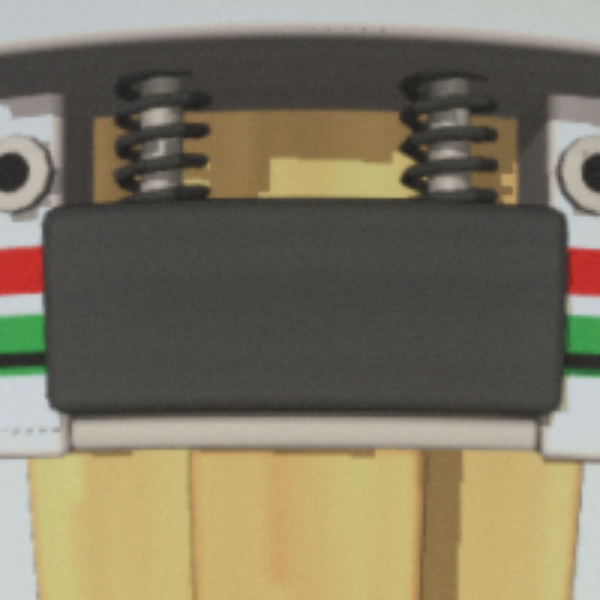

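The pointers (y≈360 in the crop) stand in the green band (316–375). That is about 10.5 mm of travel, which agrees with the 9 N reading. Hold, check it is steady, and hand in.

```bash
echo '[[[0.0005,0,0],0],[[0,0,0],0],[[0,0,0],0],[[0,0,0],0],[[0,0,0],0]]' > m.json && python3 steer.py m.json; echo '[[[0,0,0],0],[[0,0,0],0],[[0,0,0],0],[[0,0,0],0],[[0,0,0],0]]' > m.json && python3 steer.py m.json; python3 -c "
from rig import manip, status, get_image
s=status.get_state();print(s['position'],s['contact_force'],abs(s['qd']).max());print(manip.sign_off())"
```

```text
clock: 12.27
position: [0.6005, 0.147, 0.0421]
ee_rot: [0.0, 1.0, -0.004, -0.003]
contact_force: [-9.0, -0.9, 4.9]
width: 0.0288
gripper_force: 101.0
clock: 12.68
position: [0.6005, 0.1469, 0.0421]
ee_rot: [0.0, 1.0, -0.004, -0.003]
contact_force: [-8.2, -0.9, 3.7]
width: 0.0287
gripper_force: 101.0
[0.60049474 0.14694915 0.04213632] [-8.20804448 -0.92383836  3.68492179] 0.0018574408291357244
the job is handed in; nothing more can be done
None
```

I handed the job in at about 12.7 s: the vice jaw is slid back about 32 mm, and the rail is gripped square on the jig's centre line, pushing the end plate with about 8–9 N and the pointer in the green band; the hand-in returned no verdict.

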